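Open the test box hood and lock the sensor board home

TASK

Lift the test box's hood by its bar until its springs carry it over centre and it stays fully open on its own. Then, working under the raised hood, slide the sensor board along its two card guides until it meets the spring contacts, and swing both locking levers fully across its front plate so that the board is pressed home and held. Leave the things standing about where they are.

Things in the scene. Friction and masses are not known exactly. Their poses are not given: they have to be found in the camera images.
- testbox: Board test box fixed to the bench: grey deck 285 x 250 mm (x -125 to +160), 30 mm high, rear housing 102 mm high from x = +115. Origin at bench level, mid width, 125 mm behind the deck's front edge; x runs from the front (bar side) to the rear, y left, z up. Black card guides along x at y = +-53 mm: lower rails, tops at z = 46 mm, x -110 to +90; upper lips from x = -28.
- hood (a joint): Hood angle, rad: 0 shut, 1.05 fully open on its stop; the front rises and goes back. Aluminium frame, clear window, 236 mm wide, 215 mm from hinge to front skirt, skirts 40 mm deep, 0.35 kg. Side springs and weight pull it shut (about 3 N at the bar) below 0.7 rad; above, the springs hold it open.
- hood_hinge (a point): Middle of the hood's hinge line (along testbox y), at testbox x = +100, z = 95 mm; axes as the testbox. With the hood fully open, its lower front edge hangs 145 mm ahead of this point, 260 mm above the bench: the board and levers lie below it and are reached with the tool leaning back towards the front.
- hood_grip (a point): Middle of the hood's steel bar handle: round, 12 mm diameter, 110 mm long along y, its centre line 45 mm in front of the front skirt. Hood shut: testbox x = -160, z = 80 mm, that is 260 mm ahead of and 15 mm below the hinge line, about which it turns with the hood.
- board: Loose sensor board, 0.16 kg, part-way in the guides: board 120 (x) x 110 (y) x 4 mm with an aluminium front plate 120 wide, 32 high, 4 mm thick across its front end. Origin: plate's lower edge (board's underside), mid width, outer face of the plate; x to the rear, z up. Starts 35 to 55 mm ahead of board_seat and slides freely (under 2 N).
- board_seat (a point): Where the board's origin lies when the board is fully home: testbox x = -35, y = 0, z = 46 mm; axes as the testbox. 6 mm before this the board meets two spring contacts at its rear edge; they push back with 2 N at first, 8 N when home, and push the board out those 6 mm again if the levers do not hold it. Firm stop 1 mm beyond.
- lever_l (a joint): Left locking lever, rad: negative splayed outwards (start), 0 points straight to the front (-x), 1.57 lies across the front plate pointing inwards (closed; stop at 1.62). Aluminium bar 10 mm wide, z = 56 to 68 mm, reaching 52 mm from the pivot. Stiff: 3 to 5 N at the knob, stays where left. Its last 0.5 rad presses the board home.
- lever_r (a joint): Right locking lever, mirror image of the left, with the same values: negative splayed outwards (start), 0 straight to the front, 1.57 across the front plate (closed).
- pivot_l (a point): Upright pivot axis of the left lever, at testbox x = -40, y = +72 mm, z = 56 mm (underside of the lever); axes as the testbox.
- pivot_r (a point): Upright pivot axis of the right lever, at testbox x = -40, y = -72 mm, z = 56 mm; axes as the testbox.
- lever_l_knob (a point): Centre of the left lever's upright black knob: 14 mm diameter, top at z = 86 mm, 44 mm from the pivot. This point is at z = 76 mm.
- lever_r_knob (a point): Centre of the right lever's knob, as on the left.
- meter: Bystander: grey hand meter lying on the bench, 170 x 82 x 36 mm (46 mm over its dial); origin under its centre.
- bowl: Bystander: small steel bowl, 90 mm across, 35 mm high; origin under its centre.
- jar: Bystander: small white jar with black lid, 44 mm across, 40 mm high; origin under its centre.
- driver: Bystander: screwdriver with a black handle lying on the bench; origin under its middle.
- spool: Bystander: grey solder spool, 38 mm across, 26 mm high, standing on the test box's rear housing behind the hinge; origin under its centre.
- partsbin: Bystander: grey parts bin with three compartments, 100 x 140 x 45 mm; origin under its centre.

How it is judged:
On the way, in this order (a step that is already met when the one before it is completed fails the run):
1. the hood stands open past its over-centre point (above 0.95 rad) with the robot off it (value of joint hood above 0.95 rad and contact force between each of the arm, the fingers and hood below 0.1 N), for 0.3 s.
2. with the hood still open, the board has been slid in to its spring contacts (within 8 mm of seated) (value of joint hood above 0.95 rad and x of board in the frame of board_seat above -0.008 m), for 0.1 s.
At the end, for the whole second after the job is handed in: The hood stands open by itself (above 0.95 rad, still), the board lies straight and at rest in its guides, seated to within 3 mm of board_seat along the guides, and both locking levers lie across its front plate (each above 1.4 rad). Nothing is being touched (value of joint hood above 0.95 rad and x of board in the frame of board_seat between -0.003 and 0.003 m and z of board in the frame of board_seat below 0.004 m and angle between the x axis of board and the x axis of testbox, either way round below 0.05 rad and value of joint each of lever_l, lever_r above 1.4 rad and linear speed of board below 0.01 m/s and velocity of joint hood between -0.1 and 0.1 rad/s).
It fails at once if one of the bystanders is shifted by more than 30 mm (distance of any of meter, bowl, jar, driver, spool, partsbin from where it was at the start of the episode above 0.03 m).
It also fails if it takes over 70 s, if anything falls off the work surface, if the arm or the gripper's body presses on something with over 40 N, if the wrist force passes 120 N, or if a joint passes its speed limit or range.

ROBOT

A 6-joint arm with a two-finger parallel gripper is mounted at the origin on the work surface. World frame = base frame: x ahead of the robot, y to its left, z up, the work surface at z = 0. Lengths are in m, angles in rad, forces in N, time in s.
With the tool pointing down it reaches from about 0.35 to 0.775 m from the base axis. Payload 7.3 kg.
Tool frame: the origin (TCP) lies on the centre line of the jaws, within the pads' length; the fingertips stand 11 mm ahead of it and the grasp point (between the pads) lies 8 mm behind it; y points along the fingers, z is the direction in which the jaws open and shut, and the axes are right-handed (so a half turn about y gives the same grasp; the last joint's range is limited). The gripper opens to 92 mm and grips with 3 to 60 N. Pads are 19 mm wide; open, the fingers measure 130 mm over their backs; the gripper's body (75 mm by 190 mm) begins 47 mm behind the grasp point.
Start: joints at [-1.379, 0.342, 1.524, -0, 1.275, -0.146], TCP at [0.174, -0.495, 0.238] pointing down, gripper open.
Joint ranges: [-2.53, 2.53], [-0.77, 2.02], [0.04, 2.7], [-1, 4.14], [0.28, 2.66], [-3.11, 3.11]. Speed limits (rad/s): [2.57, 2.57, 3.14, 3.14, 3.14, 3.14].

INTERFACE

Orientations are given as [roll, pitch, yaw] about the fixed x, y, z axes, in that order (R = Rz(yaw) Ry(pitch) Rx(roll)).
In Python, from cell import robot, cams gives the robot as it stands.
- The arm moves only by the tool apply_moves, never from a script. Its argument "plan" is a list of rows, each a list of 7 numbers: the shift along the tool's x, y, z in m, then the turn, a rotation vector about the tool's x, y, z in degrees, then the gripper command: -1 is fully open, 1 is shut, values between are in proportion. A call has exactly 5 rows; each row is the pose to reach, as a shift and turn from the pose commanded when the call began, along the tool's axes at that moment; what a row does not reach only later rows make up. A row lasts 1/8 s, in which the tool goes at most 62.5 mm and 10.7 degrees, less where a joint would pass 70% of its speed; a pose out of reach is approached as far as the arm can. A call with a gripper value outside its range is refused whole. The fingers move at their own pace and stop on an object; "squeeze" is the grip in N (left out, the last holds). Time passes only in rows, so rows that repeat a pose let the fingers close, or fill a call up. It gives the time, the measured TCP pose, the force and the opening at its end, in the units of the state.
- robot.observe(): the state, without advancing time (a new reading comes with each control period).
- cams.read_camera(name): name is "scene" or "top" or "wrist"; returns the picture (420x560x3 uint8, blue, green, red); there is no depth.
- cams.calibration(name): a dict with "fx", "fy", "cx", "cy" (pixels), "extrinsics" (4x4, takes a point from world to camera coordinates); the wrist camera has in their place "T_tool_cam" (4x4, takes a point from camera to tool coordinates, whose origin is the TCP and whose axes are the tool frame's). Camera axes: x right, y up, looking along -z (the intrinsics and any distortion apply to the point x, -y, -z); pixel columns grow to the right and rows downward; lengths in m; the calibration is good to about 2 mm. A picture is of the moment at which its call begins: read the wrist's pose just before it. calibration takes no time and is no camera call.
- robot.hand_in(): hands the job in, once; it reports no verdict.
The state is a dict: "time": time; "qpos": joint angles; "qvel": joint speeds; "joint_efforts": joint torques, N m; "tool_pos": TCP position; "tool_rot": TCP orientation; "contact_force": force on the tool from outside, world axes, zero at the start; "torque": the same for the moment, N m; "opening": finger opening in m.
Only numpy, scipy, OpenCV 4.12 (cv2) and the standard library are available. Lean on these libraries where they do the work, as an engineer would, in place of code of your own. Each camera call takes 0.05 s, during which the arm holds its last target. There are 200 camera calls.

## Working session

There is one attempt and no reset: what is moved stays moved. The work goes in short steps, Python scripts to look and compute and a tool call to move; the robot and the scene stay as the last step left them, time stands still between calls to the robot, and variables do not carry over. Pictures are saved under pics/ and viewed, about 8 in all and at most 12, crops included, and the job is handed in when it is done.

Besides the shell and the picture viewer there is one more tool, called after "Request:" by a JSON object that holds its "fn" and its "kwargs". apply_moves: Moves the arm, as the interface text tells. Its arguments: {"type":"object","properties":{"plan":{"type":"array","items":{"type":"array","items":{"type":"number"}}},"squeeze":{"type":"number"}},"required":["plan"]}

```bash
ls; mkdir -p pics
cat > h.py <<'E'
import numpy as np, cv2
from scipy.spatial.transform import Rotation as R
from cell import robot, cams
def Rm(rpy): return R.from_euler('xyz',rpy).as_matrix()
def extr(n,st=None):
    c=cams.calibration(n)
    if n!='wrist': return c,np.linalg.inv(c['extrinsics'])
    T=np.eye(4);T[:3,:3]=Rm(st['tool_rot']);T[:3,3]=st['tool_pos']
    return c,T@c['T_tool_cam']
def ray(n,u,v,st=None):
    c,T=extr(n,st)
    d=np.array([(u-c['cx'])/c['fx'],-(v-c['cy'])/c['fy'],-1])
    return T[:3,3],T[:3,:3]@d
def onz(n,u,v,z,st=None):
    o,d=ray(n,u,v,st); return o+d*(z-o[2])/d[2]
def proj(n,p,st=None):
    c,T=extr(n,st); q=np.linalg.inv(T)@np.append(p,1)
    return np.array([c['cx']+c['fx']*q[0]/-q[2],c['cy']-c['fy']*q[1]/-q[2]])
E
python3 - <<'E'
from h import *
print(robot.observe())
for n in('scene','top','wrist'): cv2.imwrite(f'pics/{n}0.png',cams.read_camera(n)); print(n,cams.calibration(n))
E
```

```text
pics
{'time': 0.0, 'qpos': array([-1.37900099e+00,  3.42723676e-01,  1.52503106e+00, -4.17024478e-05,
        1.27538007e+00, -1.46012295e-01]), 'qvel': array([ 0.00191977,  0.00087524,  0.00039111, -0.00072785,  0.00043503,
       -0.00147304]), 'joint_efforts': array([-4.81107600e-04, -4.31243634e+01, -2.44214988e+01,  7.16820988e-02,
        5.59913332e-02, -1.17936665e-04]), 'tool_pos': array([ 0.17392265, -0.49493748,  0.23703955]), 'tool_rot': array([-1.57232787e+00,  1.84920412e-04, -2.80377299e+00]), 'contact_force': array([ 0.24923692, -0.69409291, -0.26915807]), 'torque': array([-0.0072586 , -0.00086292,  0.05531692]), 'opening': 0.09145504428390745}
scene {'fx': 451.1492900414889, 'fy': 451.1492900414889, 'cx': 281.4261887412697, 'cy': 203.5885012021702, 'extrinsics': array([[ 0.32289917,  0.94617372, -0.02216784, -0.28492386],
       [-0.57742752,  0.2155077 ,  0.7874858 ,  0.28079428],
       [ 0.74987571, -0.24147819,  0.61593401, -1.71218256],
       [ 0.        ,  0.        ,  0.        ,  1.        ]])}
top {'fx': 440.14952090281133, 'fy': 440.14952090281133, 'cx': 277.67400910886636, 'cy': 210.26858788007115, 'extrinsics': array([[-0.02610388, -0.99960824, -0.01009706,  0.10318853],
       [ 0.98738034, -0.02736017,  0.15598554, -0.62769134],
       [-0.15620069, -0.00589781,  0.98770773, -1.17609076],
       [ 0.        ,  0.        ,  0.        ,  1.        ]])}
wrist {'fx': 320.5712765909006, 'fy': 320.5712765909006, 'cx': 282.0842089552984, 'cy': 207.4570847795134, 'T_tool_cam': array([[ 1.40045340e-04, -9.52326917e-01, -3.05079372e-01,
        -8.36820527e-02],
       [ 1.31881591e-03,  3.05079286e-01, -9.52326042e-01,
        -1.46766448e-01],
       [ 9.99999121e-01, -2.68974704e-04,  1.29866882e-03,
         4.44692162e-04],
       [ 0.00000000e+00,  0.00000000e+00,  0.00000000e+00,
         1.00000000e+00]])}
```

View pics/top0.png

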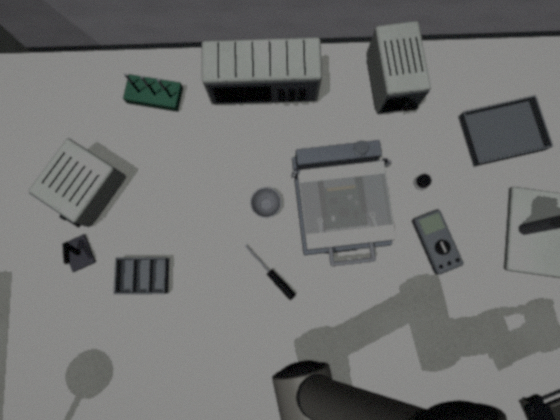

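View pics/scene0.png

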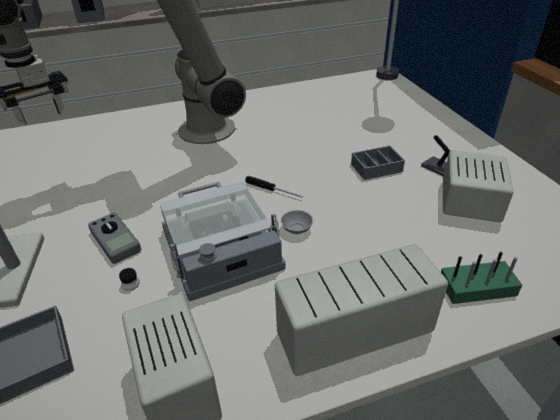

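The top view shows the test box at about (345,200), its bar at (352,255) towards the robot, the meter at (437,240), the driver at (275,275) and the bowl at (266,202). I'll enlarge it to get the corners.

Run:
```python
import cv2
a=cv2.imread('pics/top0.png')[130:275,280:410]
b=cv2.imread('pics/scene0.png')[175:300,150:290]
cv2.imwrite('pics/c1.png',cv2.hconcat([cv2.resize(a,(390*538//538,435),interpolation=3),cv2.resize(b,(402,435*0+359),interpolation=3) if 0 else cv2.resize(b,(408,435),interpolation=3)]))
```

```text
(no output)
```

View pics/c1.png

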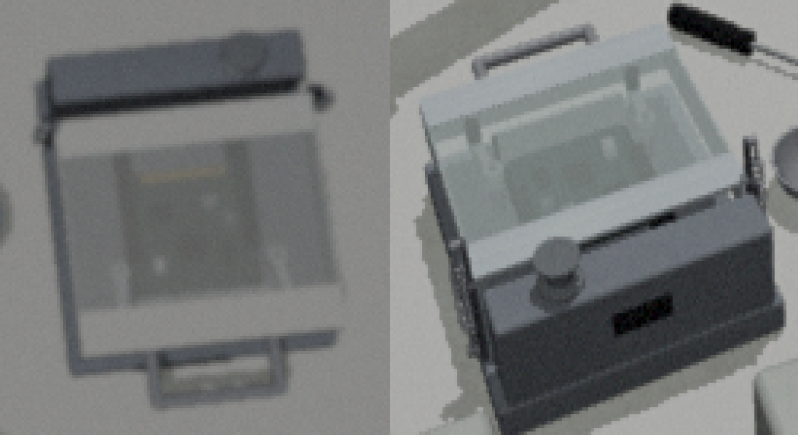

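The enlarged crop shows the housing top corners, the deck front corners and the bar clearly in both views. Next I turn those into points.

Run:
```python
from h import *
g=lambda u,v:(280+u/3,130+v/3)
P={}
for k,(u,v),z in [('hRL',(48,57),.102),('hRR',(303,31),.102),('hFR',(303,78),.102),('hFL',(50,103),.102),('dFL',(73,374),.03),('dFR',(337,345),.03),('barL',(155,403),.08),('barR',(284,389),.08)]:
    P[k]=onz('top',*g(u,v),z); print(k,P[k].round(4))
for u,v in((180.2,196.5),(219.3,184.5)): print('bar scene',onz('scene',u,v,.08).round(4))
S={'hRL':(.16,.125),'hRR':(.16,-.125),'dFL':(-.125,.125),'dFR':(-.125,-.125),'barL':(-.16,.055),'barR':(-.16,-.055)}
for w in(.125,.12,.115):
    A=np.array([(x,np.sign(y)*w if abs(y)==.125 and x>0 else y) for x,y in S.values()]);B=np.array([P[k][:2] for k in S])
    a,b=A-A.mean(0),B-B.mean(0)
    th=np.arctan2((a[:,0]*b[:,1]-a[:,1]*b[:,0]).sum(),(a*b).sum())
    Q=np.array([[np.cos(th),-np.sin(th)],[np.sin(th),np.cos(th)]])
    t=B.mean(0)-Q@A.mean(0); print(w,th,t,(B-(A@Q.T+t)).round(4).tolist())
for n,u,v,z in [('meter',437,240,.036),('jar',423,180,.04),('driver',272,275,.015),('bowl',266,202,.03)]: print(n,onz('top',u,v,z).round(3))
```

```text
hRL [0.7895 0.0316 0.102 ]
hRR [ 0.8072 -0.2007  0.102 ]
hFR [ 0.7631 -0.198   0.102 ]
hFL [0.7465 0.0312 0.102 ]
dFL [0.5062 0.0154 0.03  ]
dFR [ 0.5265 -0.2307  0.03  ]
barL [ 0.4759 -0.0537  0.08  ]
barR [ 0.4852 -0.1686  0.08  ]
bar scene [ 0.5003 -0.1637  0.08  ]
bar scene [ 0.4825 -0.0493  0.08  ]
0.125 0.08159025080736906 [ 0.63993891 -0.09771041] [[0.0003, -0.0083], [-0.0024, 0.0085], [0.001, -0.0012], [0.001, 0.0018], [-0.0001, 0.0022], [0.0003, -0.003]]
0.12 0.08162505696563756 [ 0.63993879 -0.09770897] [[-0.0001, -0.0033], [-0.002, 0.0035], [0.001, -0.0012], [0.001, 0.0018], [-0.0001, 0.0022], [0.0002, -0.003]]
0.115 0.081660297772297 [ 0.63993867 -0.0977075 ] [[-0.0005, 0.0017], [-0.0016, -0.0015], [0.001, -0.0012], [0.0009, 0.0018], [-0.0001, 0.0022], [0.0002, -0.003]]
meter [ 0.537 -0.354  0.036]
jar [ 0.707 -0.327  0.04 ]
driver [0.453 0.107 0.015]
bowl [0.658 0.119 0.03 ]
```

```bash
cat >> h.py <<'E'
YAW=0.0816; T0=np.array([.640,-.0977,0])
RB=R.from_euler('z',YAW).as_matrix()
def w(p): return RB@np.array(p)+T0
def b(p): return RB.T@(np.array(p)-T0)
def orient(kind,lean=0):  # lean deg: fingertips towards box +x
    a=np.radians(lean); y=np.array([np.sin(a),0,-np.cos(a)])
    if kind=='bar': x=np.array([0,-1,0.]); z=np.cross(x,y)
    else: z=np.array([0,1,0.]); x=np.cross(y,z)
    return RB@np.stack([x,y,z],1)
def go(pbox,kind='bar',lean=0):
    s=robot.observe(); A=Rm(s['tool_rot']); B=orient(kind,lean)
    print('t',round(s['time'],2),'box tcp mm',(b(s['tool_pos'])*1e3).round(1),'F(box)',(RB.T@s['contact_force']).round(1),'open',round(s['opening'],4))
    print('SHIFT',(A.T@(w(pbox)-s['tool_pos'])).round(4),'ROT',np.degrees(R.from_matrix(A.T@B).as_rotvec()).round(1))
E
python3 -c "
from h import *
go((-.16,0,.2))"
```

```text
t 0.15 box tcp mm [-496.9 -358.   237.2] F(box) [ 0.   0.7 -0.3] open 0.0919
SHIFT [-0.4166  0.0376 -0.2609] ROT [  0.1 -75.3  -0.1]
```

Request:
{"fn": "apply_moves", "kwargs": {"plan": [[-0.417,0.038,-0.261,0,-75.3,0,0.3],[-0.417,0.038,-0.261,0,-75.3,0,0.3],[-0.417,0.038,-0.261,0,-75.3,0,0.3],[-0.417,0.038,-0.261,0,-75.3,0,0.3],[-0.417,0.038,-0.261,0,-75.3,0,0.3]], "squeeze": 20}}

```text
time: 0.78
tool_pos: [0.3693, -0.2502, 0.2135]
tool_rot: [-1.57, -0.0, -1.86]
contact_force: [1.0, 0.3, 0.4]
opening: 0.0464
```

```bash
python3 -c "
from h import *
go((-.16,0,.2))"
```

```text
t 0.78 box tcp mm [-282.2 -129.9  213.5] F(box) [1.1 0.2 0.4] open 0.0464
SHIFT [-0.1654  0.0135  0.0667] ROT [ -0.  -21.3   0. ]
```

Request:
{"fn": "apply_moves", "kwargs": {"plan": [[-0.165,0.014,0.067,0,-21.3,0,0.3],[-0.165,0.014,0.067,0,-21.3,0,0.3],[-0.165,0.014,0.067,0,-21.3,0,0.3],[-0.165,0.014,0.067,0,-21.3,0,0.3],[-0.165,0.014,0.067,0,-21.3,0,0.3]]}}

```text
time: 1.4
tool_pos: [0.4802, -0.1136, 0.1994]
tool_rot: [-1.572, -0.0, -1.494]
contact_force: [0.2, 0.0, 0.3]
opening: 0.0322
```

Run:
```python
from h import *
go((-.16,0,.2))
s=robot.observe(); im=cams.read_camera('wrist')
for y in(-.055,0,.055): print(proj('wrist',w((-.16,y,.08)),s).round(0))
cv2.imwrite('pics/w1.png',im)
```

```text
t 1.4 box tcp mm [-160.6   -2.8  199.4] F(box) [ 0.2 -0.   0.3] open 0.0322
SHIFT [-0.0028 -0.0006  0.0006] ROT [ 0.1 -0.3  0. ]
[282. 259.]
[282. 202.]
[282. 137.]
```

View pics/w1.png

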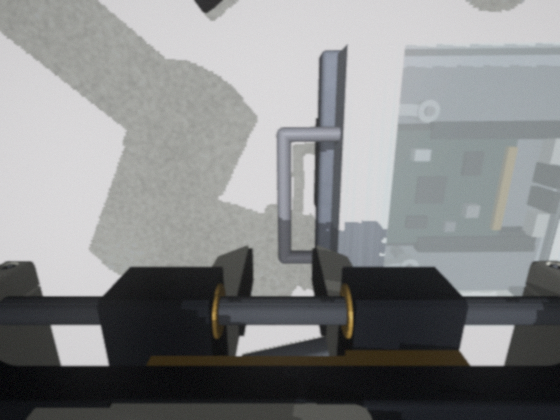

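The wrist view shows the bar at column 284, rows 133–258. I predicted column 282, rows 137–259, so the pose is good to about 2 mm. I'll descend and grip.

Request:
{"fn": "apply_moves", "kwargs": {"plan": [[-0.003,0.06,0.001,0,0,0,0.3],[-0.003,0.1,0.001,0,0,0,0.3],[-0.003,0.127,0.001,0,0,0,0.3],[-0.003,0.127,0.001,0,0,0,0.8],[-0.003,0.127,0.001,0,0,0,1]], "squeeze": 20}}

```text
time: 2.08
tool_pos: [0.4817, -0.1116, 0.0738]
tool_rot: [-1.569, -0.001, -1.496]
contact_force: [-0.2, 1.0, 0.0]
opening: 0.0166
```

Run:
```python
from h import *
go((-.16,0,.072))
p0=b(robot.observe()['tool_pos'])
print(p0)
r=np.hypot(.26,.015);a0=np.arctan2(.015,.26)
for th in np.arange(0,1.06,.1):
    a=th-a0; d=np.array([.1-r*np.cos(a)+.16,0,.095+r*np.sin(a)-.08])
    print(round(th,2),'tool shift',(-d[2]).round(3),(d[0]).round(3))
```

```text
t 2.08 box tcp mm [-158.9   -0.9   73.8] F(box) [-0.1  1.   0. ] open 0.0166
SHIFT [-0.0009  0.0018 -0.0011] ROT [-0.1 -0.4  0.1]
[-0.15887362 -0.00091281  0.07380877]
0.0 tool shift -0.0 -0.0
0.1 tool shift -0.026 -0.0
0.2 tool shift -0.052 0.002
0.3 tool shift -0.078 0.007
0.4 tool shift -0.102 0.015
0.5 tool shift -0.126 0.025
0.6 tool shift -0.149 0.037
0.7 tool shift -0.171 0.051
0.8 tool shift -0.191 0.068
0.9 tool shift -0.209 0.087
1.0 tool shift -0.226 0.107
```

Request:
{"fn": "apply_moves", "kwargs": {"plan": [[0,0,0,0,0,0,1],[0,-0.026,0,0,0,0,1],[0,-0.052,0.002,0,0,0,1],[0,-0.078,0.007,0,0,0,1],[0,-0.102,0.015,0,0,0,1]], "squeeze": 25}}

```text
time: 2.7
tool_pos: [0.4953, -0.1102, 0.1763]
tool_rot: [-1.572, -0.002, -1.494]
contact_force: [-2.6, -4.7, -1.8]
opening: 0.0112
```

Run:
```python
from h import *
go((-.16,0,.072))
im=cams.read_camera('scene'); cv2.imwrite('pics/s1.png',im)
```

```text
t 2.7 box tcp mm [-145.3   -0.7  176.3] F(box) [-3.  -4.5 -1.8] open 0.0112
SHIFT [-0.0008  0.1043 -0.0146] ROT [ 0.1 -0.3  0.1]
```

Request:
{"fn": "apply_moves", "kwargs": {"plan": [[0,-0.024,0.01,0,0,0,1],[0,-0.047,0.022,0,0,0,1],[0,-0.069,0.036,0,0,0,1],[0,-0.089,0.053,0,0,0,1],[0,-0.107,0.072,0,0,0,1]]}}

```text
time: 3.38
tool_pos: [0.566, -0.1042, 0.2854]
tool_rot: [-1.573, -0.002, -1.495]
contact_force: [-8.2, -1.9, 9.7]
opening: 0.0111
```

Run:
```python
from h import *
go((-.16+.112,0,.072+.23))
```

```text
t 3.38 box tcp mm [-74.3  -0.5 285.4] F(box) [-8.3 -1.2  9.7] open 0.0111
SHIFT [-0.0006 -0.0167  0.0263] ROT [ 0.1 -0.3  0.1]
```

Request:
{"fn": "apply_moves", "kwargs": {"plan": [[0,-0.01,0.01,0,0,0,1],[0,-0.02,0.024,0,0,0,1],[0,-0.02,0.024,0,0,0,0.2],[0,-0.02,0.024,0,0,0,0.2],[0,-0.025,0.024,0,0,0,0.2]]}}

```text
time: 4.0
tool_pos: [0.5913, -0.1019, 0.3062]
tool_rot: [-1.573, 0.001, -1.495]
contact_force: [0.1, -0.5, 0.2]
opening: 0.0348
```

Request:
{"fn": "apply_moves", "kwargs": {"plan": [[0,-0.02,0,0,0,0,0.2],[0,-0.05,-0.01,0,0,0,0.2],[0,-0.07,-0.05,0,0,0,0.2],[0,-0.07,-0.1,0,0,0,0.2],[0,-0.07,-0.15,0,0,0,0.2]]}}

```text
time: 4.62
tool_pos: [0.4406, -0.1133, 0.3767]
tool_rot: [-1.571, -0.0, -1.494]
contact_force: [-0.2, -0.2, 0.2]
opening: 0.037
```

Run:
```python
from h import *
go((-.2,0,.30),'w',0)
s=robot.observe()
for n in('scene','top','wrist'): cv2.imwrite(f'pics/{n}2.png',cams.read_camera(n))
a=cv2.imread('pics/top2.png')[110:290,230:430];c=cv2.imread('pics/scene2.png')[90:300,120:320]
cv2.imwrite('pics/c2.png',cv2.hconcat([cv2.resize(a,(400,360)),cv2.resize(c,(400,360))]))
```

```text
t 4.62 box tcp mm [-200.     0.7  376.7] F(box) [-0.2 -0.2  0.2] open 0.037
SHIFT [0.0006 0.0767 0.0001] ROT [  0.  -90.3  -0. ]
```

View pics/c2.png

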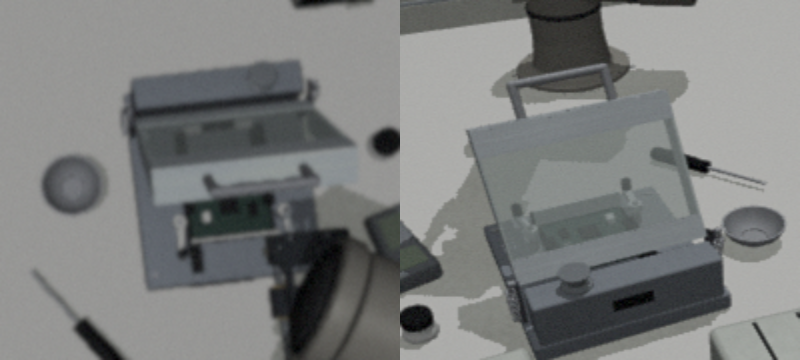

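Hood is fully open and the arm is off it. The board's front plate and levers are visible below it. Now I turn the tool so the jaws lie along y and lean it for a close look.

Run:
```python
from h import *
go((-.2,0,.20),'w',30)
```

```text
t 4.78 box tcp mm [-200.     0.7  377.6] F(box) [ 1.2  0.  -0.2] open 0.0369
SHIFT [ 6.000e-04  1.776e-01 -1.000e-04] ROT [ 23.6 -88.1 -23.4]
```

Request:
{"fn": "apply_moves", "kwargs": {"plan": [[0,0.02,0,0,-10.5,0,0.2],[0,0.04,0,0,-21,0,0.2],[0,0.06,0,0,-31.5,0,0.2],[0,0.08,0,0,-42,0,1],[0,0.1,0,0,-52,0,1]]}}

```text
time: 5.4
tool_pos: [0.4434, -0.1134, 0.2758]
tool_rot: [-1.571, 0.0, -0.581]
contact_force: [-0.1, 0.3, -0.1]
opening: 0.0214
```

Run:
```python
from h import *
go((-.2,0,.20),'w',30)
```

```text
t 5.4 box tcp mm [-197.3    0.3  275.8] F(box) [-0.   0.3 -0.1] open 0.0214
SHIFT [-0.0019  0.0758 -0.0019] ROT [  9.9 -37.1 -28.9]
```

Request:
{"fn": "apply_moves", "kwargs": {"plan": [[-0.002,0.03,-0.002,2,-7.4,-5.8,1],[-0.002,0.05,-0.002,4,-14.8,-11.6,1],[-0.002,0.076,-0.002,6,-22.2,-17.3,1],[-0.002,0.076,-0.002,8,-29.7,-23.1,1],[-0.002,0.076,-0.002,9.9,-37.1,-28.9,1]]}}

```text
time: 6.02
tool_pos: [0.4402, -0.1122, 0.1998]
tool_rot: [-1.546, -0.478, 0.014]
contact_force: [1.7, 0.9, 0.8]
opening: 0.0002
```

Run:
```python
from h import *
go((-.2,0,.20),'w',30)
s=robot.observe(); im=cams.read_camera('wrist'); cv2.imwrite('pics/w3.png',im)
import json; json.dump({k:list(map(float,s[k])) for k in('tool_pos','tool_rot')},open('w3.json','w'))
for k,p in dict(seatplateTop=(-.035,0,.078),plateL=(-.08,.06,.078),plateR=(-.08,-.06,.078),pivL=(-.04,.072,.068),pivR=(-.04,-.072,.068),deckFL=(-.125,.125,.03),deckFR=(-.125,-.125,.03)).items(): print(k,proj('wrist',w(p),s).round(0))
```

```text
t 6.03 box tcp mm [-200.3    1.8  199.8] F(box) [1.7 0.8 0.8] open 0.0002
SHIFT [ 0.0005 -0.0001 -0.0018] ROT [ 0.4 -3.4 -2.6]
seatplateTop [286. 263.]
plateL [342. 235.]
plateR [227. 242.]
pivL [348. 250.]
pivR [224. 257.]
deckFL [400. 169.]
deckFR [163. 183.]
```

View pics/w3.png

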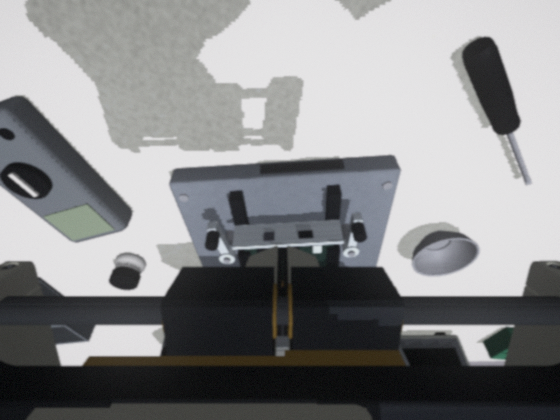

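The picture shows the plate across (233–345, 222–247), black knobs at about (211,240) on the right and (361,232) on the left, and pivots at (227,259) and (350,252). I'll enlarge it for pixel readings.

Run:
```python
import cv2
a=cv2.imread('pics/w3.png')[180:275,190:385]
cv2.imwrite('pics/c3.png',cv2.resize(a,None,fx=4,fy=4,interpolation=cv2.INTER_CUBIC))
```

```text
(no output)
```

View pics/c3.png

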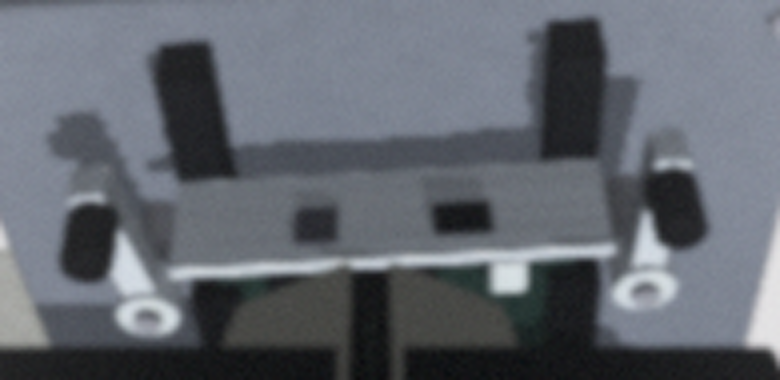

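Run:
```python
from h import *; import json
s={k:np.array(v) for k,v in json.load(open('w3.json')).items()}
g=lambda u,v:(190+u/4,180+v/4)
for k,u,v,z in [('plTopR',172,270,.078),('plTopL',615,246,.078),('plLowR',182,180,.046),('plLowL',600,157,.046),('knR',86,268,.086),('knL',682,234,.086),('pivR',148,316,.069),('pivL',645,289,.069),('railR',182,43,.046),('railL',572,20,.046)]:
    p=b(onz('wrist',*g(u,v),z,s)); print(k,(p*1e3).round(1), end=' ')
    if k=='knR': print('ang',np.arctan2(-p[1]-.072,-p[0]-.04))
    elif k=='knL': print('ang',np.arctan2(p[1]-.072,-p[0]-.04))
    else: print()
go((-.16,0,.11),'w',30)
```

```text
plTopR [-69.5 -55.6  78. ] 
plTopL [-69.6  63.   78. ] 
plLowR [-69.9 -55.4  46. ] 
plLowL [-69.9  63.8  46. ] 
knR [-82.3 -75.   86. ] ang 0.07182135115021185
knL [-83.2  77.7  86. ] ang 0.1302576925790451
pivR [-37.2 -68.7  69. ] 
pivL [-37.6  75.6  69. ] 
railR [-122.1  -47.1   46. ] 
railL [-122.3   53.    46. ] 
t 6.08 box tcp mm [-201.     2.2  199.2] F(box) [-0.8  0.8 -1.9] open 0.0007
SHIFT [-0.0047  0.098  -0.0019] ROT [ 0.3 -3.  -2.5]
```

```bash
echo "T0=T0+RB@np.array([.0015,.003,0])" >> h.py
python3 - <<'E'
from h import *
go((-.11,0,.063),'w',30)
E
```

```text
t 6.08 box tcp mm [-202.5   -0.8  199.2] F(box) [-0.8  0.8 -1.9] open 0.0007
SHIFT [0.0192 0.1635 0.0026] ROT [ 0.3 -3.  -2.5]
```

Request:
{"fn": "apply_moves", "kwargs": {"plan": [[0.005,0.04,0.003,0.3,-3,-2.5,1],[0.01,0.08,0.003,0.3,-3,-2.5,1],[0.015,0.12,0.003,0.3,-3,-2.5,1],[0.019,0.163,0.003,0.3,-3,-2.5,1],[0.019,0.163,0.003,0.3,-3,-2.5,1]]}}

```text
time: 6.7
tool_pos: [0.5354, -0.1026, 0.0668]
tool_rot: [-1.563, -0.506, 0.066]
contact_force: [-0.4, 0.9, -0.1]
opening: 0.0007
```

Run:
```python
from h import *
go((-.085,0,.063),'w',30)
go((-.047,0,.063),'w',30)
```

```text
t 6.7 box tcp mm [-106.2    0.7   66.8] F(box) [-0.3  0.9 -0.1] open 0.0007
SHIFT [ 0.0167  0.0136 -0.0004] ROT [ 0.  -0.8 -1. ]
t 6.7 box tcp mm [-106.2    0.7   66.8] F(box) [-0.3  0.9 -0.1] open 0.0007
SHIFT [0.0499 0.032  0.    ] ROT [ 0.  -0.8 -1. ]
```

Request:
{"fn": "apply_moves", "kwargs": {"plan": [[0.012,0.011,0,0,-0.8,-1,1],[0.022,0.017,0,0,-0.8,-1,1],[0.032,0.022,0,0,-0.8,-1,1],[0.039,0.026,0,0,-0.8,-1,1],[0.043,0.028,0,0,-0.8,-1,1]]}}

```text
time: 7.32
tool_pos: [0.586, -0.1001, 0.0668]
tool_rot: [-1.576, -0.529, 0.084]
contact_force: [-4.2, -0.9, -0.7]
opening: 0.0005
```

Run:
```python
from h import *
go((-.0485,0,.063),'w',30)
```

```text
t 7.33 box tcp mm [-55.5  -1.   66.8] F(box) [-4.2 -0.6 -0.7] open 0.0005
SHIFT [0.0041 0.0068 0.001 ] ROT [0.2 0.1 0.3]
```

Request:
{"fn": "apply_moves", "kwargs": {"plan": [[0.003,0.002,0,0,0,0,1],[0.004,0.003,0,0,0,0,1],[0.004,0.003,0,0,0,0,1],[0.004,0.003,0,0,0,0,1],[0.004,0.003,0,0,0,0,1]]}}

```text
time: 7.95
tool_pos: [0.5895, -0.0995, 0.0658]
tool_rot: [-1.575, -0.527, 0.083]
contact_force: [-8.5, -1.0, 7.2]
opening: 0.0002
```

Request:
{"fn": "apply_moves", "kwargs": {"plan": [[-0.01,-0.01,0,0,0,0,1],[-0.02,-0.03,0,0,0,0,1],[-0.02,-0.06,0,0,0,0,1],[-0.02,-0.09,0,0,0,0,1],[-0.02,-0.11,0,0,0,0,1]]}}

```text
time: 8.57
tool_pos: [0.5177, -0.1054, 0.152]
tool_rot: [-1.577, -0.529, 0.084]
contact_force: [-0.3, -0.2, 0.6]
opening: 0.0004
```

Run:
```python
from h import *
go((-.095,.13,.080),'w',30)
s=robot.observe(); cv2.imwrite('pics/w4.png',cams.read_camera('wrist'))
cv2.imwrite('pics/c4.png',cv2.resize(cv2.imread('pics/w4.png')[130:300,150:420],None,fx=2.9,fy=2.9,interpolation=2))
import json; json.dump({k:list(map(float,s[k])) for k in('tool_pos','tool_rot')},open('w4.json','w'))
```

```text
t 8.57 box tcp mm [-124.    -0.7  152. ] F(box) [-0.3 -0.2  0.6] open 0.0004
SHIFT [-0.011   0.0762  0.1311] ROT [0.3 0.1 0.3]
```

View pics/c4.png

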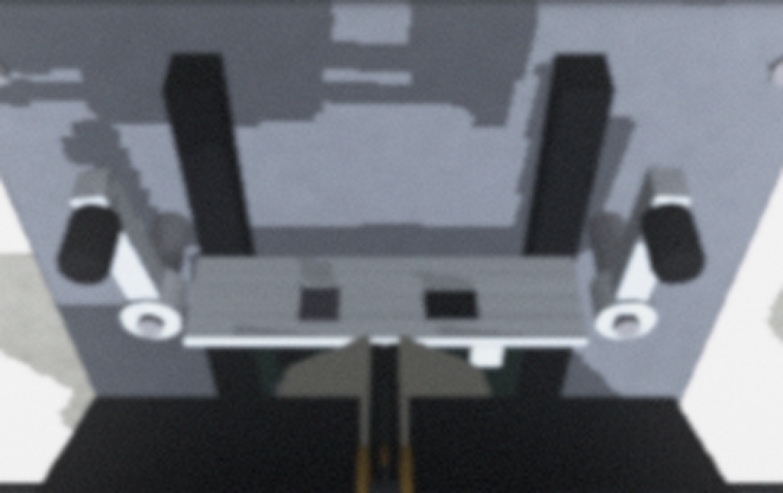

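The board is in at the contacts: the plate's top edge is at (183–588, 340) in the crop, level with the pivots at (150,321) and (627,321). The knobs are at (85,265) and (683,262). I'll measure these.

Run:
```python
from h import *; import json
s={k:np.array(v) for k,v in json.load(open('w4.json')).items()}
g=lambda u,v:(150+u/2.9,130+v/2.9)
for k,u,v,z in [('plTopR',183,343,.078),('plTopL',588,343,.078),('plLowR',187,256,.046),('plLowL',585,256,.046),('knR',82,265,.086),('knL',686,262,.086),('pivR',150,321,.069),('pivL',627,321,.069)]:
    print(k,(b(onz('wrist',*g(u,v),z,s))*1e3).round(1))
```

```text
plTopR [-39.6 -60.9  78. ]
plTopL [-40.2  59.6  78. ]
plLowR [-41.8 -64.   46. ]
plLowL [-42.3  62.9  46. ]
knR [-85.7 -78.1  86. ]
knL [-87.5  75.5  86. ]
pivR [-38.3 -72.5  69. ]
pivL [-38.9  72.9  69. ]
```

Run:
```python
from h import *
go((-.083,.135,.14),'w',30)
go((-.083,.135,.086),'w',30)
```

```text
t 8.62 box tcp mm [-124.    -0.9  153.6] F(box) [0.7 0.4 2.2] open -0.0
SHIFT [0.0288 0.0317 0.136 ] ROT [0.3 0.1 0.4]
t 8.62 box tcp mm [-124.    -0.9  153.6] F(box) [0.7 0.4 2.2] open -0.0
SHIFT [0.0015 0.0783 0.1364] ROT [0.3 0.1 0.4]
```

Request:
{"fn": "apply_moves", "kwargs": {"plan": [[0.01,0.01,0.06,0.3,0,0.3,1],[0.029,0.032,0.12,0.3,0,0.3,1],[0.029,0.032,0.136,0.3,0,0.3,1],[0.01,0.06,0.136,0.3,0,0.3,1],[0.002,0.078,0.136,0.3,0,0.3,1]]}}

```text
time: 9.25
tool_pos: [0.5554, 0.0277, 0.1044]
tool_rot: [-1.548, -0.489, 0.085]
contact_force: [1.0, 0.9, -0.1]
opening: 0.0006
```

Run:
```python
from h import *
go((-.083,.067,.086),'w',30)
```

```text
t 9.25 box tcp mm [-75.6 128.9 104.4] F(box) [ 1.1  0.8 -0.1] open 0.0006
SHIFT [-0.0154  0.0113 -0.0621] ROT [-1.4  0.1 -2. ]
```

Request:
{"fn": "apply_moves", "kwargs": {"plan": [[0,0,0,0,0,0,1],[0,0,0,0,0,0,1],[0,0,0,0,0,0,1],[0,0,0,0,0,0,1],[0,0,0,0,0,0,1]]}}

```text
time: 9.88
tool_pos: [0.5554, 0.0269, 0.1054]
tool_rot: [-1.549, -0.491, 0.084]
contact_force: [-0.6, 0.1, 0.6]
opening: 0.0008
```

Run:
```python
from h import *
go((-.083,.067,.086),'w',30)
```

```text
t 9.88 box tcp mm [-75.6 128.1 105.4] F(box) [-0.6  0.2  0.6] open 0.0008
SHIFT [-0.0158  0.0123 -0.0614] ROT [-1.3  0.1 -1.9]
```

Request:
{"fn": "apply_moves", "kwargs": {"plan": [[-0.016,0.012,0,-1.3,0,-1.9,1],[-0.016,0.012,0,-1.3,0,-1.9,1],[-0.016,0.012,-0.02,-1.3,0,-1.9,1],[-0.016,0.012,-0.032,-1.3,0,-1.9,1],[-0.016,0.012,-0.044,-1.3,0,-1.9,1]]}}

```text
time: 10.5
tool_pos: [0.5541, -0.0229, 0.0972]
tool_rot: [-1.553, -0.51, 0.083]
contact_force: [-2.4, 4.0, 8.9]
opening: 0.0007
```

Run:
```python
from h import *
go((-.083,.067,.086),'w',30)
```

```text
t 10.5 box tcp mm [-81.1  78.6  97.2] F(box) [-2.   4.2  8.9] open 0.0007
SHIFT [-0.0072  0.0086 -0.0117] ROT [-1.1  0.1 -0.8]
```

Run:
```python
from h import *
s=robot.observe();print(s['qpos'].round(3),s['tool_rot'].round(3)); 
cv2.imwrite('pics/w5.png',cams.read_camera('wrist')[100:320,130:450]); im=cv2.imread('pics/w5.png'); cv2.imwrite('pics/c5.png',cv2.resize(im,None,fx=2.4,fy=2.4,interpolation=2))
```

```text
[-0.289  0.4    2.061  0.769  0.284 -2.649] [-1.553 -0.51   0.083]
```

View pics/c5.png

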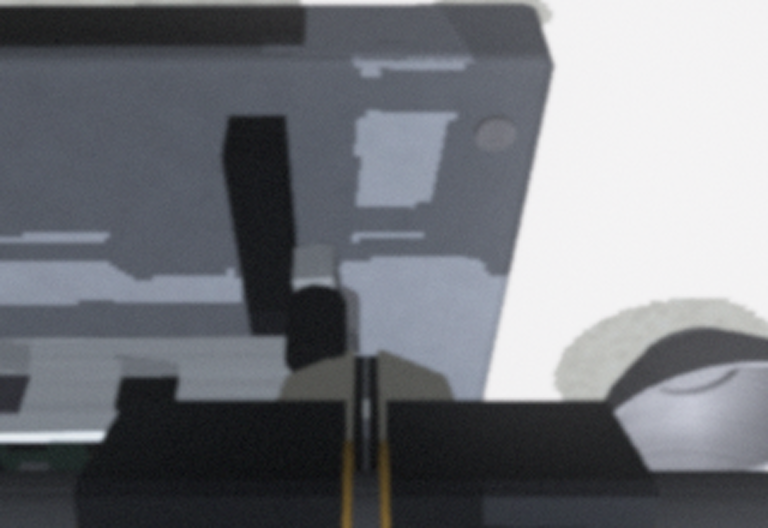

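j5 sits at its lower limit (0.284), so a 30° lean isn't reachable here. The crop shows the knob at (315,345) just inboard of the fingers, so the lever has already moved a bit. I'll back off and redo this with a 20° lean.

Run:
```python
from h import *
s=robot.observe()
for v in(248,254,258): print((b(onz('wrist',261,v,.086,s))*1e3).round(1))
go((-.10,.11,.13),'w',20)
```

```text
[-87.7  66.5  86. ]
[-82.3  66.3  86. ]
[-78.5  66.2  86. ]
t 10.55 box tcp mm [-80.9  77.5  97.1] F(box) [-1.3  0.4  5.3] open 0.0003
SHIFT [-0.0006 -0.0374  0.0331] ROT [-1.   0.2  9.3]
```

Request:
{"fn": "apply_moves", "kwargs": {"plan": [[0,-0.02,0.005,0,0,3,1],[0,-0.037,0.015,-1,0,9.3,1],[0,-0.037,0.033,-1,0,9.3,1],[0,-0.037,0.033,-1,0,9.3,1],[0,-0.037,0.033,-1,0,9.3,1]]}}

```text
time: 11.18
tool_pos: [0.5329, 0.0077, 0.1295]
tool_rot: [-1.571, -0.348, 0.085]
contact_force: [-1.4, -0.2, -0.1]
opening: 0.0002
```

Run:
```python
from h import *
print(robot.observe()['qpos'].round(2))
go((-.081,.11,.083),'w',20)
go((-.081,.065,.083),'w',20)
```

```text
[-0.18  0.33  1.95  0.18  0.53 -1.98]
t 11.18 box tcp mm [-99.7 110.7 129.5] F(box) [-1.4 -0.1 -0.1] open 0.0002
SHIFT [ 0.0017  0.0501 -0.0008] ROT [-0.   0.2 -0.1]
t 11.18 box tcp mm [-99.7 110.7 129.5] F(box) [-1.4 -0.1 -0.1] open 0.0002
SHIFT [ 0.0016  0.05   -0.0458] ROT [-0.   0.2 -0.1]
```

Request:
{"fn": "apply_moves", "kwargs": {"plan": [[0.002,0.03,0,0,0,0,1],[0.002,0.05,0,0,0,0,1],[0.002,0.05,0,0,0,0,1],[0.002,0.05,0,0,0,0,1],[0.002,0.05,-0.01,0,0,0,1]]}}

```text
time: 11.8
tool_pos: [0.5529, -0.0008, 0.0843]
tool_rot: [-1.572, -0.349, 0.086]
contact_force: [-0.2, 0.1, -0.4]
opening: 0.0006
```

Run:
```python
from h import *
print(robot.observe()['qpos'].round(2))
go((-.081,.065,.083),'w',20)
```

```text
[-0.19  0.44  1.95  0.23  0.43 -2.04]
t 11.8 box tcp mm [-80.5 100.7  84.3] F(box) [-0.2  0.1 -0.4] open 0.0006
SHIFT [-0.0011  0.001  -0.0357] ROT [-0.   0.2 -0. ]
```

Reached at the right height. Now I push the left knob inwards.

Request:
{"fn": "apply_moves", "kwargs": {"plan": [[0,0.001,-0.01,0,0,0,1],[0,0.001,-0.018,0,0,0,1],[0,0.001,-0.026,0,0,0,1],[0,0.001,-0.032,0,0,0,1],[0,0.001,-0.036,0,0,0,1]]}}

```text
time: 12.42
tool_pos: [0.5565, -0.0368, 0.0829]
tool_rot: [-1.572, -0.349, 0.085]
contact_force: [1.8, 5.3, 2.3]
opening: 0.0003
```

Run:
```python
from h import *
go((-.12,.085,.083),'w',20)
go((-.12,.034,.083),'w',20)
```

```text
t 12.43 box tcp mm [-79.7  64.5  82.9] F(box) [2.2 5.1 2.3] open 0.0003
SHIFT [-0.0377 -0.0138  0.0206] ROT [-0.   0.2 -0. ]
t 12.43 box tcp mm [-79.7  64.5  82.9] F(box) [2.2 5.1 2.3] open 0.0003
SHIFT [-0.0379 -0.0138 -0.0304] ROT [-0.   0.2 -0. ]
```

Request:
{"fn": "apply_moves", "kwargs": {"plan": [[0,0,0.012,0,0,0,1],[-0.02,-0.007,0.015,0,0,0,1],[-0.038,-0.014,0.01,0,0,0,1],[-0.038,-0.014,-0.02,0,0,0,1],[-0.038,-0.014,-0.03,0,0,0,1]]}}

```text
time: 13.05
tool_pos: [0.5185, -0.0715, 0.083]
tool_rot: [-1.572, -0.348, 0.084]
contact_force: [0.7, 0.0, -0.8]
opening: 0.0006
```

Run:
```python
from h import *
go((-.085,.034,.083),'w',20)
go((-.058,.034,.083),'w',20)
```

```text
t 13.05 box tcp mm [-120.5   33.    83. ] F(box) [ 0.7 -0.  -0.8] open 0.0006
SHIFT [0.0334 0.0121 0.001 ] ROT [ 0.   0.1 -0. ]
t 13.05 box tcp mm [-120.5   33.    83. ] F(box) [ 0.7 -0.  -0.8] open 0.0006
SHIFT [0.0587 0.0213 0.0009] ROT [ 0.   0.1 -0. ]
```

Request:
{"fn": "apply_moves", "kwargs": {"plan": [[0.02,0.007,0.001,0,0,0,1],[0.033,0.012,0.001,0,0,0,1],[0.043,0.0155,0.001,0,0,0,1],[0.051,0.0185,0.001,0,0,0,1],[0.057,0.0205,0.001,0,0,0,1]]}}

```text
time: 13.68
tool_pos: [0.5765, -0.0655, 0.0819]
tool_rot: [-1.571, -0.343, 0.083]
contact_force: [-11.7, -4.9, 4.1]
opening: 0.0003
```

Run:
```python
from h import *
go((-.058,.034,.083),'w',20)
```

```text
t 13.68 box tcp mm [-62.1  34.2  81.9] F(box) [-12.1  -3.9   4.1] open 0.0003
SHIFT [ 0.0043  0.0004 -0.0002] ROT [-0.   0.1 -0.3]
```

Request:
{"fn": "apply_moves", "kwargs": {"plan": [[0.002,0.001,0,0,0,0,1],[0.004,0.0015,0,0,0,0,1],[0.005,0.002,0,0,0,0,1],[0.005,0.002,0,0,0,0,1],[0.005,0.002,0,0,0,0,1]]}}

```text
time: 14.3
tool_pos: [0.5792, -0.0626, 0.0807]
tool_rot: [-1.568, -0.338, 0.085]
contact_force: [-19.9, -4.7, 9.2]
opening: 0.0003
```

Run:
```python
from h import *
go((-.12,.0,.15),'w',20)
```

```text
t 14.3 box tcp mm [-59.2  36.9  80.7] F(box) [-20.2  -3.1   9.2] open 0.0003
SHIFT [-0.0345 -0.0856 -0.0365] ROT [-0.2  0.2 -0.6]
```

Request:
{"fn": "apply_moves", "kwargs": {"plan": [[-0.02,-0.02,-0.005,0,0,0,1],[-0.035,-0.055,-0.02,0,0,0,1],[-0.035,-0.085,-0.037,0,0,0,1],[-0.035,-0.105,-0.037,0,0,0,1],[-0.035,-0.105,-0.037,0,0,0,1]]}}

```text
time: 14.92
tool_pos: [0.5191, -0.1063, 0.1708]
tool_rot: [-1.573, -0.35, 0.085]
contact_force: [0.4, -0.6, -0.0]
opening: 0.0006
```

Run:
```python
from h import *
s=robot.observe()
im=cams.read_camera('wrist');cv2.imwrite('pics/c6.png',cv2.resize(im[130:300,150:420],None,fx=2.9,fy=2.9,interpolation=2))
for k in(1.57,1.4): print(k,proj('wrist',w((-.04-.044*np.cos(k),.072-.044*np.sin(k),.086)),s),end='')
print(proj('wrist',w((-.0374,.072,.068)),s),proj('wrist',w((-.035,0,.078)),s))
go((-.081,-.115,.14),'w',20)
go((-.081,-.115,.083),'w',20)
```

```text
1.57 [315.8033909  261.12963902]1.4 [317.11935811 255.21657828][361.34203966 248.80063595] [283.93141453 258.30535355]
t 14.97 box tcp mm [-123.    -1.3  169.7] F(box) [-1.3  0.1 -0.2] open 0.0003
SHIFT [ 0.0289  0.0423 -0.1138] ROT [ 0.   0.2 -0. ]
t 14.97 box tcp mm [-123.    -1.3  169.7] F(box) [-1.3  0.1 -0.2] open 0.0003
SHIFT [ 0.0095  0.0959 -0.1138] ROT [ 0.   0.2 -0. ]
```

View pics/c6.png

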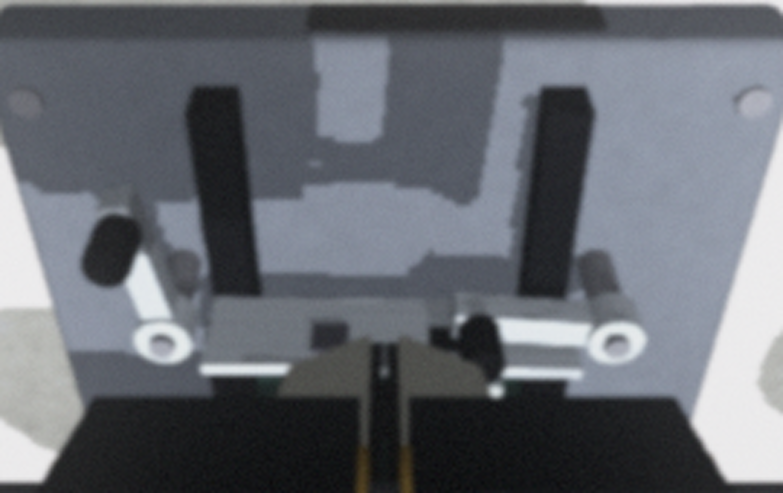

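The left lever now lies across the plate, with its knob at (485,365) in the crop. Now the right one.

Request:
{"fn": "apply_moves", "kwargs": {"plan": [[0.01,0.01,-0.06,0,0,0,1],[0.029,0.042,-0.117,0,0,0,1],[0.029,0.042,-0.119,0,0,0,1],[0.01,0.095,-0.119,0,0,0,1],[0.01,0.096,-0.119,0,0,0,1]]}}

```text
time: 15.6
tool_pos: [0.5678, -0.2181, 0.078]
tool_rot: [-1.564, -0.339, 0.083]
contact_force: [0.4, 0.5, -0.5]
opening: 0.0003
```

Run:
```python
from h import *
print(robot.observe()['qpos'].round(2))
go((-.081,-.085,.083),'w',20)
go((-.081,-.065,.083),'w',20)
```

```text
[-0.6   0.54  1.76  0.39  0.61 -2.55]
t 15.6 box tcp mm [ -83.3 -117.1   78. ] F(box) [ 0.5  0.4 -0.5] open 0.0003
SHIFT [ 0.0039 -0.0037  0.0322] ROT [-0.4  0.1 -0.6]
t 15.6 box tcp mm [ -83.3 -117.1   78. ] F(box) [ 0.5  0.4 -0.5] open 0.0003
SHIFT [ 0.0039 -0.0036  0.0522] ROT [-0.4  0.1 -0.6]
```

Request:
{"fn": "apply_moves", "kwargs": {"plan": [[0.003,-0.003,0.004,0,0,0,1],[0.003,-0.003,0.018,0,0,0,1],[0.003,-0.003,0.031,0,0,0,1],[0.003,-0.003,0.043,0,0,0,1],[0.003,-0.003,0.053,0,0,0,1]]}}

```text
time: 16.23
tool_pos: [0.5694, -0.168, 0.0887]
tool_rot: [-1.575, -0.352, 0.086]
contact_force: [2.6, -4.6, 3.4]
opening: 0.0005
```

Run:
```python
from h import *
go((-.08,-.064,.083),'w',20)
go((-.12,-.034,.083),'w',20)
```

```text
t 16.23 box tcp mm [-77.6 -67.3  88.7] F(box) [ 2.2 -4.8  3.4] open 0.0005
SHIFT [-0.0042  0.0046  0.0033] ROT [0.2 0.2 0.2]
t 16.23 box tcp mm [-77.6 -67.3  88.7] F(box) [ 2.2 -4.8  3.4] open 0.0005
SHIFT [-0.0416 -0.0093  0.0335] ROT [0.2 0.2 0.2]
```

Request:
{"fn": "apply_moves", "kwargs": {"plan": [[-0.002,0.002,0.003,0,0,0,1],[-0.003,0.004,0.004,0,0,0,1],[0,0,-0.01,0,0,0,1],[-0.02,-0.002,-0.014,0,0,0,1],[-0.042,-0.009,-0.01,0,0,0,1]]}}

```text
time: 16.85
tool_pos: [0.5255, -0.1812, 0.0801]
tool_rot: [-1.57, -0.346, 0.085]
contact_force: [0.3, 0.1, 0.0]
opening: 0.0004
```

Run:
```python
from h import *
go((-.12,-.036,.083),'w',20)
go((-.062,-.036,.083),'w',20)
```

```text
t 16.85 box tcp mm [-122.5  -76.9   80.1] F(box) [0.3 0.1 0. ] open 0.0004
SHIFT [ 0.0034 -0.0018  0.0409] ROT [-0.1  0.2 -0.2]
t 16.85 box tcp mm [-122.5  -76.9   80.1] F(box) [0.3 0.1 0. ] open 0.0004
SHIFT [0.058  0.0179 0.0407] ROT [-0.1  0.2 -0.2]
```

Request:
{"fn": "apply_moves", "kwargs": {"plan": [[0.003,-0.002,0.03,0,0,0,1],[0.003,-0.002,0.041,0,0,0,1],[0.03,0.008,0.041,0,0,0,1],[0.041,0.0115,0.041,0,0,0,1],[0.049,0.0145,0.041,0,0,0,1]]}}

```text
time: 17.48
tool_pos: [0.564, -0.1264, 0.079]
tool_rot: [-1.551, -0.325, 0.087]
contact_force: [-27.9, 29.7, 16.0]
opening: 0.0007
```

Run:
```python
from h import *
go((-.0565,-.036,.083),'w',20)
```

```text
t 17.48 box tcp mm [-79.6 -25.4  79. ] F(box) [-25.4  31.9  16. ] open 0.0007
SHIFT [ 0.0231  0.0033 -0.0108] ROT [-1.3  0.3 -1.4]
```

Request:
{"fn": "apply_moves", "kwargs": {"plan": [[-0.012,-0.004,-0.003,0,0,0,1],[-0.03,-0.015,-0.006,0,0,0,1],[-0.04,-0.035,-0.01,0,0,0,1],[-0.04,-0.065,-0.01,0,0,0,1],[-0.04,-0.085,-0.01,0,0,0,1]]}}

```text
time: 18.1
tool_pos: [0.5082, -0.1525, 0.1512]
tool_rot: [-1.573, -0.348, 0.085]
contact_force: [-0.0, -0.3, -0.6]
opening: 0.0003
```

Run:
```python
from h import *
s=robot.observe()
im=cams.read_camera('wrist');cv2.imwrite('pics/c7.png',cv2.resize(im[130:300,150:420],None,fx=2.9,fy=2.9,interpolation=2))
for k in(.3,.5,.7,.9,1.1): print(k,((proj('wrist',w((-.04-.044*np.cos(k),-.072+.044*np.sin(k),.086)),s)-[150,130])*2.9).round(0))
go((-.12,-.036,.083),'w',20)
```

```text
0.3 [338. 365.]
0.5 [368. 374.]
0.7 [395. 386.]
0.9 [416. 402.]
1.1 [433. 419.]
t 18.15 box tcp mm [-136.9  -47.3  153.3] F(box) [0.9 0.4 1.6] open 0.0004
SHIFT [-0.0083  0.0717  0.0115] ROT [0.1 0.2 0.1]
```

View pics/c7.png

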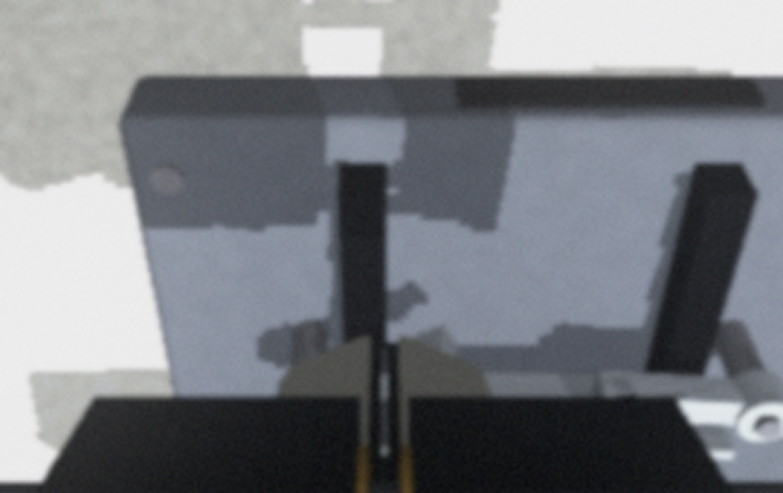

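Run:
```python
from h import *
s=robot.observe()
for z in(.056,.068): print((b(onz('wrist',150+432/2.9,130+333/2.9,z,s))*1e3).round(1))
for k in(.6,.8,1,1.2): print(k,((proj('wrist',w((-.04-.052*np.cos(k),-.072+.052*np.sin(k),.062)),s)-[150,130])*2.9).round(0))
go((-.15,-.0,.17),'w',20)
```

```text
[-61.8 -32.3  56. ]
[-73.6 -33.2  68. ]
0.6 [400. 295.]
0.8 [426. 312.]
1 [447. 332.]
1.2 [461. 354.]
t 18.15 box tcp mm [-136.9  -47.3  153.3] F(box) [0.9 0.4 1.6] open 0.0004
SHIFT [-0.0064 -0.0203  0.0473] ROT [0.1 0.2 0.1]
```

The crop shows the right lever's tip at (432,335), which puts the lever at about 0.85 rad. The tapered fingertips slipped past the inside of the knob, so I'll approach more to the outside and follow the arc.

Run:
```python
from h import *
go((-.12,-.042,.083),'w',20)
A=orient('w',20)
for q in [(-.0887,-.042),(-.0835,-.0385),(-.076,-.0335),(-.067,-.031),(-.0597,-.030),(-.057,-.030)]:
    print((A.T@(RB@np.array([q[0]+.12,q[1]+.042,0]))).round(4))
```

```text
t 18.15 box tcp mm [-136.9  -47.3  153.3] F(box) [0.9 0.4 1.6] open 0.0004
SHIFT [-0.0083  0.0718  0.0055] ROT [0.1 0.2 0.1]
[ 0.0294  0.0107 -0.    ]
[0.0343 0.0125 0.0035]
[0.0413 0.015  0.0085]
[0.0498 0.0181 0.011 ]
[0.0567 0.0206 0.012 ]
[0.0592 0.0215 0.012 ]
```

Request:
{"fn": "apply_moves", "kwargs": {"plan": [[-0.008,0.03,0.005,0,0,0,1],[-0.008,0.06,0.005,0,0,0,1],[-0.008,0.072,0.005,0,0,0,1],[-0.008,0.072,0.005,0,0,0,1],[-0.008,0.072,0.005,0,0,0,1]]}}

```text
time: 18.77
tool_pos: [0.5252, -0.1459, 0.0804]
tool_rot: [-1.572, -0.349, 0.085]
contact_force: [-0.7, 0.2, -0.4]
opening: 0.0002
```

Run:
```python
from h import *
go((-.12,-.042,.083),'w',20)
```

```text
t 18.77 box tcp mm [-119.9  -41.7   80.4] F(box) [-0.7  0.3 -0.4] open 0.0002
SHIFT [ 0.0007 -0.0025 -0.0003] ROT [ 0.   0.2 -0. ]
```

Request:
{"fn": "apply_moves", "kwargs": {"plan": [[0.022,0.006,0,0,0,0,1],[0.029,0.008,0,0,0,0,1],[0.0345,0.01,0.003,0,0,0,1],[0.038,0.0115,0.006,0,0,0,1],[0.042,0.013,0.008,0,0,0,1]]}}

```text
time: 19.4
tool_pos: [0.5672, -0.1334, 0.0815]
tool_rot: [-1.571, -0.346, 0.085]
contact_force: [-3.2, -0.2, 2.1]
opening: 0.0006
```

Run:
```python
from h import *
go((-.067,-.031,.083),'w',20)
go((-.057,-.030,.083),'w',20)
```

```text
t 19.4 box tcp mm [-77.  -32.6  81.5] F(box) [-3.2  0.1  2.1] open 0.0006
SHIFT [0.0099 0.002  0.0016] ROT [-0.1  0.2 -0.2]
t 19.4 box tcp mm [-77.  -32.6  81.5] F(box) [-3.2  0.1  2.1] open 0.0006
SHIFT [0.0193 0.0054 0.0025] ROT [-0.1  0.2 -0.2]
```

Clean push with no side force. Continuing to closed.

Request:
{"fn": "apply_moves", "kwargs": {"plan": [[0.005,0.001,0.001,0,0,0,1],[0.01,0.002,0.002,0,0,0,1],[0.014,0.0035,0.003,0,0,0,1],[0.018,0.005,0.003,0,0,0,1],[0.02,0.0055,0.003,0,0,0,1]]}}

```text
time: 20.02
tool_pos: [0.5839, -0.1271, 0.0814]
tool_rot: [-1.566, -0.338, 0.086]
contact_force: [-25.1, -1.2, 11.6]
opening: 0.0005
```

Run:
```python
from h import *
go((-.057,-.030,.083),'w',20)
```

```text
t 20.02 box tcp mm [-59.8 -27.8  81.4] F(box) [-25.1   0.9  11.6] open 0.0005
SHIFT [ 0.0032 -0.0006 -0.0023] ROT [-0.3  0.2 -0.6]
```

Request:
{"fn": "apply_moves", "kwargs": {"plan": [[0.001,0,0,0,0,0,1],[0.001,0,0,0,0,0,1],[-0.02,-0.02,0,0,0,0,1],[-0.05,-0.07,0.015,0,0,0,1],[-0.06,-0.12,0.03,0,0,0,1]]}}

```text
time: 20.65
tool_pos: [0.487, -0.107, 0.1759]
tool_rot: [-1.57, -0.346, 0.084]
contact_force: [1.4, 0.3, 0.1]
opening: 0.0003
```

Request:
{"fn": "apply_moves", "kwargs": {"plan": [[0,0,0,0,0,0,1],[0,0,0,0,0,0,1],[0,0,0,0,0,0,1],[0,0,0,0,0,0,1],[0,0,0,0,0,0,1]]}}

```text
time: 21.28
tool_pos: [0.4888, -0.1074, 0.1751]
tool_rot: [-1.571, -0.347, 0.085]
contact_force: [0.2, -0.4, -0.2]
opening: 0.0001
```

Run:
```python
from h import *
s=robot.observe(); go((-.15,0,.2),'w',20)
im=cams.read_camera('wrist');a=cv2.resize(im[160:290,170:400],None,fx=3.4,fy=3.4,interpolation=2)
c=cams.read_camera('scene'); cv2.imwrite('pics/s8.png',c)
cv2.imwrite('pics/c8.png',a)
f=lambda p:((proj('wrist',w(p),s)-[170,160])*3.4).round(0)
for sg in(1,-1):
  print('piv',f((-.04,sg*.072,.068)))
  for k in(1.3,1.4,1.5,1.57,1.62): print(sg,k,'knobtop',f((-.04-.044*np.cos(k),sg*(.072-.044*np.sin(k)),.086)))
for x in(-.032,-.035,-.038,-.041): print('plate top front',x,f((x,.058,.078)),f((x,-.058,.078)))
print(np.abs(cv2.imread('pics/scene2.png').astype(int)-c)[120:240,150:270].mean())
```

```text
t 21.27 box tcp mm [-153.    -0.4  175.1] F(box) [ 0.1 -0.4 -0.2] open 0.0001
SHIFT [ 0.0113 -0.0224  0.0004] ROT [-0.1  0.2 -0.1]
piv [628. 361.]
1 1.3 knobtop [490. 381.]
1 1.4 knobtop [486. 391.]
1 1.5 knobtop [483. 402.]
1 1.57 knobtop [482. 409.]
1 1.62 knobtop [481. 414.]
piv [135. 360.]
-1 1.3 knobtop [273. 381.]
-1 1.4 knobtop [277. 391.]
-1 1.5 knobtop [280. 401.]
-1 1.57 knobtop [281. 409.]
-1 1.62 knobtop [281. 414.]
plate top front -0.032 [582. 405.] [181. 405.]
plate top front -0.035 [583. 399.] [179. 398.]
plate top front -0.038 [584. 392.] [178. 391.]
plate top front -0.041 [585. 385.] [177. 384.]
10.078796296296296
```

View pics/c8.png

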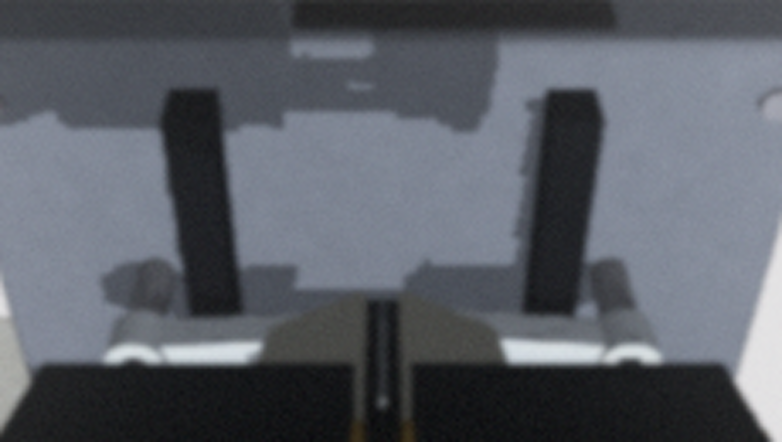

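The hand hides the knobs, but both lever bars lie across the plate: bright tops at (165–258, 343) and (505–600, 343), symmetric. I'll check their angles and the plate position numerically from a higher pose.

Request:
{"fn": "apply_moves", "kwargs": {"plan": [[-0.01,-0.05,0,0,0,0,1],[-0.03,-0.1,0,0,0,0,1],[-0.05,-0.12,0,0,0,0,1],[-0.06,-0.12,0,0,0,0,1],[-0.06,-0.12,0,0,0,0,1]]}}

```text
time: 22.0
tool_pos: [0.3914, -0.1155, 0.2673]
tool_rot: [-1.571, -0.347, 0.084]
contact_force: [0.5, -0.2, 0.2]
opening: 0.0004
```

Run:
```python
from h import *
s=robot.observe(); print(s['tool_pos'],s['contact_force'].round(1))
im=cams.read_camera('wrist'); cv2.imwrite('pics/w9.png',im); g=im.mean(2)
np.set_printoptions(linewidth=220)
for sg in(1,-1):
  for y in(.060,.055,.05,.045,.028):
    u=proj('wrist',w((-.045,sg*y,.068)),s); c=int(round(u[0])); r=int(u[1])
    print(sg,y,'col',c,'pred front/rear lever top rows',u[1].round(1),proj('wrist',w((-.035,sg*y,.068)),s)[1].round(1),'knobtop row(y=.028)',proj('wrist',w((-.04,sg*y,.086)),s)[1].round(1),'plate top f/r',proj('wrist',w((-.035,sg*y,.078)),s)[1].round(1))
    print(r-12,g[r-12:r+22,c].astype(int))
```

```text
[ 0.39142062 -0.11552429  0.26728434] [ 0.5 -0.2  0.2]
1 0.06 col 325 pred front/rear lever top rows 261.4 266.3 knobtop row(y=.028) 273.8 plate top f/r 271.7
249 [ 73  76  83  99 112 115 108  99 101 101 114 147 188 204 202 191 158 102  46  26  19  25  24  20  24  25  18  20  21  22  17  17  21  21]
1 0.055 col 321 pred front/rear lever top rows 261.4 266.3 knobtop row(y=.028) 273.7 plate top f/r 271.7
249 [ 29  29  29  28  36  60  86  99 100 108 126 162 194 205 202 185 142  88  45  25  28  24  21  17  21  22  25  23  21  15  22  17  22  20]
1 0.05 col 318 pred front/rear lever top rows 261.4 266.3 knobtop row(y=.028) 273.7 plate top f/r 271.7
249 [ 34  29  30  27  34  58  82  94  99 107 128 160 173 162 147 119  84  55  34  22  23  22  17  21  19  20  20  21  19  21  21  22  22  18]
1 0.045 col 314 pred front/rear lever top rows 261.4 266.3 knobtop row(y=.028) 273.7 plate top f/r 271.7
249 [31 28 28 31 43 60 80 77 72 65 67 67 67 64 65 64 60 48 35 22 23 21 24 24 21 23 19 17 18 15 20 18 16 19]
1 0.028 col 302 pred front/rear lever top rows 261.4 266.3 knobtop row(y=.028) 273.7 plate to
[... 589 characters left out ...]
  19  19  19  20  14  19]
-1 0.05 col 246 pred front/rear lever top rows 261.4 266.2 knobtop row(y=.028) 273.7 plate top f/r 271.7
249 [ 30  30  26  28  36  55  87  98  96  94 100 130 160 167 158 137 106  66  36  25  24  19  19  25  19  24  21  18  18  19  22  18  20  21]
-1 0.045 col 250 pred front/rear lever top rows 261.4 266.2 knobtop row(y=.028) 273.7 plate top f/r 271.7
249 [27 31 26 25 29 48 76 76 71 66 64 66 64 67 64 67 61 49 32 19 20 17 19 20 21 18 19 20 17 18 16 18 19 21]
-1 0.028 col 262 pred front/rear lever top rows 261.4 266.2 knobtop row(y=.028) 273.7 plate top f/r 271.7
249 [76 70 69 66 67 69 67 67 65 66 65 67 66 67 67 65 59 47 33 21 20 22 18 18 21 16 17 16 21 17 18 15 18 15]
```

Request:
{"fn": "apply_moves", "kwargs": {"plan": [[0.01,0.02,0,0,0,-5,1],[0.02,0.04,0,0,0,-10,1],[0.02,0.05,0,0,0,-10,1],[0.02,0.05,0,0,0,-10,1],[0.02,0.05,0,0,0,-10,1]]}}

```text
time: 22.68
tool_pos: [0.428, -0.1128, 0.2285]
tool_rot: [-1.572, -0.522, 0.086]
contact_force: [-0.9, -0.7, 0.5]
opening: 0.0002
```

Run:
```python
from h import *
s=robot.observe(); print(s['tool_pos'],s['tool_rot'].round(3))
im=cams.read_camera('wrist'); cv2.imwrite('pics/w9.png',im); g=im.mean(2)
np.set_printoptions(linewidth=220)
def crossing(x,z,y,lo,hi,thr=150,half=8):
    u=proj('wrist',w((x,y,z)),s); return u
M=cv2.resize(g.astype(np.float32),None,fx=4,fy=4,interpolation=cv2.INTER_CUBIC)
from scipy.ndimage import gaussian_filter
# lever front top edge
for sg in(1,-1):
  pts=[]
  for y in np.arange(.040,.0625,.0025):
    u=proj('wrist',w((-.045,sg*y,.068)),s); c=u[0]
    rr=np.arange(u[1]-8,u[1]+8,.25); v=cv2.remap(g.astype(np.float32),np.full((1,len(rr)),c,np.float32),rr[None].astype(np.float32),1)[0]
    i=np.argmax(np.gradient(v)); p=b(onz('wrist',c,rr[i],.068,s)); pts.append((*p[:2]*1e3,np.gradient(v)[i]))
  print(sg,np.array(pts).round(1).tolist())
# knob mask
u=[proj('wrist',w((-.04,sg*.028,.078)),s).round(0) for sg in(1,-1)]; print(u)
for c0 in u:
  c,r=int(c0[0]),int(c0[1]); print(r-14,c-12); print(g[r-14:r+16:2,c-12:c+14:2].astype(int))
for y in(.02,-.02,.05,-.05,0.0):
  a=proj('wrist',w((-.035,y,.078)),s); r=int(a[1]);print('plate',y,a.round(1),r-8,g[r-8:r+10,int(round(a[0]))].astype(int))
```

```text
[ 0.42802499 -0.11275252  0.22845856] [-1.572 -0.522  0.086]
1 [[-50.4, 39.6, 9.8], [-48.5, 42.2, 10.4], [-48.5, 44.7, 11.7], [-48.5, 47.2, 10.9], [-48.0, 49.7, 10.8], [-48.5, 52.1, 10.9], [-49.0, 54.6, 9.6], [-49.0, 57.1, 9.5], [-48.5, 59.6, 9.3]]
-1 [[-48.0, -39.8, 10.5], [-48.5, -42.2, 11.0], [-48.0, -44.8, 12.3], [-48.5, -47.2, 11.7], [-48.5, -49.7, 12.0], [-48.5, -52.2, 10.7], [-48.0, -54.7, 9.6], [-46.5, -57.3, 8.8], [-46.0, -59.9, 9.8]]
[array([305., 240.]), array([260., 240.])]
226 293
[[ 96  93  90  95 108  97  96 106 119 116 115 116 116]
 [100  96  93 117 127  75  64  87 125 144 140 130 119]
 [ 81  80  80 108  95  38  32  39 104 189 206 202 200]
 [ 38  29  41  71  35  25  26  24  58 170 213 215 217]
 [ 31  24  29  34  25  28  29  25  46 119 165 180 185]
 [ 39  33  34  31  26  27  26  27  34  81 114 117 115]
 [ 98  99  98  73  29  25  27  27  32  79 113 114 114]
 [122 123 118  97  39  29  35  29  31  80 117 117 122]
 [177 178 174 152  65  33  31  32  39 109 159 164 163]
 [128 128 127 119  61  37  44  51  83 125 139 138 134]
 [ 45  41  39  40  40  87 123 140 163 113  44  41  
[... 874 characters left out ...]
4  41  46  60  68]
 [ 27  32  33  32  32  30  34  39  57  67  68  71  71]
 [ 25  34  38  36  43  50  61  69  70  72  73  72  73]
 [ 21  32  45  59  62  73  70  71  73  70  71  71  71]]
plate 0.02 [298.4 242.5] 234 [ 33  26  29  57  92 105 113 132 168 172 128  69  40  34  43  53  68  70]
plate -0.02 [266.2 242.4] 234 [ 80  50  46  61  85  95  99 128 164 166 111  53  36  36  41  53  67  72]
plate 0.05 [322.5 242.6] 234 [196 155 120 114 115 119 120 132 160 174 135  70  32  29  28  29  28  27]
plate -0.05 [242.  242.4] 234 [196 150 118 112 117 115 121 157 197 185 118  48  32  28  25  27  24  26]
plate 0.0 [282.3 242.5] 234 [111 112 109 108 111 115 117 141 177 176 121  53  27  24  21  23  22  24]
```

Run:
```python
from h import *
im=cams.read_camera('top'); a=cv2.imread('pics/top2.png').astype(int); z=cv2.imread('pics/top0.png').astype(int)
d=np.s_[162:206,305:395]
print('vs open',np.abs(im.astype(int)-a)[d].mean(),'vs shut',np.abs(im.astype(int)-z)[d].mean())
c=cams.read_camera('scene').astype(int); e=np.s_[140:215,165:200]
print(np.abs(c-cv2.imread('pics/scene2.png'))[e].mean(),np.abs(c-cv2.imread('pics/scene0.png'))[e].mean())
# bystanders
for n,r in dict(meter=np.s_[205:275,412:465],bowl=np.s_[185:218,248:284],jar=np.s_[170:190,413:433],driver=np.s_[243:300,245:297],bin=np.s_[252:297,112:172]).items(): print(n,np.abs(im.astype(int)-z)[r].mean().round(1))
robot.hand_in(); print(robot.observe()['time'])
```

```text
vs open 3.5603535353535354 vs shut 35.67558922558923
7.332698412698413 23.8855873015873
meter 7.8
bowl 7.4
jar 7.0
driver 8.9
bin 6.2
the job is handed in; nothing more can be done
the job is handed in; nothing more can be done
```

The job is done and handed in at about 23 s of the 70 s allowed, though `hand_in` gives no verdict. I opened the hood by its bar past centre and let go. Then I pushed the board in to its spring contacts and swung the left and then the right lever across the front plate.

**Last checks**
- **Hood:** the top view matches the earlier fully open picture (difference 3.6, against 35.7 for shut). The arm was off it and the contact force was about zero.
- **Levers:** both front edges run parallel to the plate, so both are near 1.57 rad, give or take about 0.05. An earlier, shorter measurement put the left at about 1.48, still above the 1.4 needed.
- **Board:** the plate edge read about 2 mm short of home in raw numbers. The lever edges in the same picture read about 3 mm short too, so I take most of this as camera error and the board as home within 3 mm.
- **Bystanders:** the meter, bowl, jar, driver and parts bin look unmoved in the top view. The image differences there are 6 to 9, which I put down to lighting and shadows but did not check further. I did not check the spool, but the arm never went near it.

**What went wrong on the way**
- A 30° tool lean ran into the wrist's joint limit, so I dropped to 20° for the levers.
- My first closing push on the right lever slipped inside its knob, with up to about 44 N on the fingers. I backed off and redid it along the arc, pushing from nearer the outside.

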